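# Knock the jammed honing sticks out of their tube

### The job

The two sticks of honing compound are stuck in their clear storage tube, the green one wedged in the neck. Take the tube, tip its mouth down over the open wooden box and knock its rim on the box's brass-bound edge, as often as it takes, until both sticks have dropped into the box; then lay the empty tube down flat on the table and let go. Leave the box standing where it is and the other things undisturbed.

Things in the scene. Friction and masses are not known exactly. Their poses are not given: they have to be found in the camera images.
- tube: Square clear plastic tube with black ends, lying on the table, 140 mm long, 0.24 kg. Origin: middle of its length, on its underside as it lies; x runs along it and out of the mouth, z up, axis at z = 23. Clear body 40 x 40 mm, x = -60 to 53, z = 3 to 43 (grip it across y with 30 to 50 N). 46 x 46 mm black collars at both ends (x = -70 to -60 and 53 to 70) carry it.
- tube_mouth (a point): Centre of the open mouth, x = +70, z = 23 mm in the tube's frame, axes as the tube's. Round the 30 x 30 mm opening is a flat rim 8 mm wide: knock with it. After some 17 mm of travel the green stick lets go, and the red one follows by itself if the mouth points 25 to 50 degrees below level. The number of knocks differs from start to start.
- tube_middle (a point): Centre of the tube, on its axis, 23 mm above the table when the tube lies flat on any of its sides.
- tongue_top (a joint): One of two springy tongues above and below in the neck, in m, 0 at the start, to -0.0003 when nothing is gripped. Together they hold the green stick's nose with about 3.5 N of friction, more than both sticks weigh: tipping alone does not free it. A sharp stop of the tube from 0.2 to 0.5 m/s along its axis shifts the stick outward 3 to 8 mm. Sticks on plastic: friction about 0.25.
- green_stick: Green round stick of honing compound, 62 mm long, 25 mm thick, 0.06 kg, with a spread nose 28 mm thick and 20 mm long; jammed at the start in the neck, the nose 2 mm inside the mouth. Origin: middle of its length, on its axis; x runs along it toward the nose.
- red_stick: Red-brown round stick of honing compound, 60 mm long, 25 mm thick, 0.06 kg, loose in the tube behind the green one. Origin: middle of its length, on its axis; x along it.
- stick_box: Open dark wooden box, loose but heavy (1.6 kg), 150 x 150 mm, 80 mm high, walls 10 mm thick with a hard brass-bound top edge, inner floor at z = 8. Origin: centre of its underside; z up.
- cap: Black square cap of the tube, 52 x 52 x 22 mm, lying open side up; leave alone. Origin: centre of its underside.
- masking_tape: Roll of masking tape lying flat, 96 mm across, 25 mm high; leave alone. Origin: centre of its underside.
- wax_tin: Brown round wax tin, 61 mm across, 26 mm high; leave alone. Origin: centre of its underside.
- sanding_block: Sanding block, 97 mm along its y, 53 mm wide, 28 mm high; leave alone. Origin: centre of its underside.
Mind the look-alikes: they are no part of the job. What is shaped like the tube but orange is not meant.

How it is judged:
On the way, in this order (a step that is already met when the one before it is completed fails the run):
1. the tube is lifted and tipped mouth-down by more than 20 degrees, its mouth above the height of the box's edge, with both sticks still in it (angle between tube's own x axis and vertical above 1.92 rad and height (world z) of tube_mouth above 0.08 m and x of green_stick in the frame of tube between -0.07 and 0.07 m and z of green_stick in the frame of tube between 0 and 0.046 m and y of green_stick in the frame of tube between -0.02 and 0.02 m and x of red_stick in the frame of tube between -0.07 and 0.07 m and z of red_stick in the frame of tube between 0 and 0.046 m and y of red_stick in the frame of tube between -0.02 and 0.02 m), for 0.1 s.
2. the rim of the tipped tube is knocked on the box (angle between tube's own x axis and vertical above 1.92 rad and contact force between tube and stick_box above 4 N and height (world z) of tube_mouth above 0.06 m).
At the end, for the whole second after the job is handed in: Both sticks lie at rest inside the box (middles within its walls and below 75 mm above its underside), and the tube lies at rest flat on the table (its middle 18 to 29 mm above the table, its axis level within 5 degrees) (x of green_stick in the frame of stick_box between -0.065 and 0.065 m and y of green_stick in the frame of stick_box between -0.065 and 0.065 m and z of green_stick in the frame of stick_box between 0 and 0.075 m and x of red_stick in the frame of stick_box between -0.065 and 0.065 m and y of red_stick in the frame of stick_box between -0.065 and 0.065 m and z of red_stick in the frame of stick_box between 0 and 0.075 m and height (world z) of tube_middle between 0.018 and 0.029 m and angle between tube's own x axis and vertical between 1.47 and 1.67 rad and linear speed of tube below 0.02 m/s and linear speed of each of green_stick, red_stick below 0.03 m/s); the robot touches nothing.
It fails at once if the box is pushed more than 40 mm or tipped more than 10 degrees (distance of stick_box from where it was at the start of the episode above 0.04 m or angle between stick_box's own z axis and vertical above 0.175 rad).
It fails at once if the cap, tape, wax tin or sanding block is moved more than 30 mm (distance of any of masking_tape, wax_tin, sanding_block, cap from where it was at the start of the episode above 0.03 m).
It also fails if it takes over 51 s, if anything falls off the work surface, if the arm or the gripper's body presses on something with over 40 N, if the wrist force passes 120 N, or if a joint passes its speed limit or range.

### The arm

A 7-joint arm with a two-finger parallel gripper is mounted at the origin on the work surface; the furniture and walls round the work are solid. World frame = base frame: x ahead of the robot, y to its left, z up, the work surface at z = 0. Lengths are in m, angles in rad, forces in N, time in s.
With the tool pointing down it reaches from about 0.4 to 0.85 m from the base axis. Payload 4.5 kg.
Tool frame: the origin (TCP) lies on the centre line of the jaws, within the pads' length; the fingertips stand 8 mm ahead of it and the grasp point (between the pads) lies 11 mm behind it; z points along the fingers, x is the direction in which the jaws open and shut, and the axes are right-handed (so a half turn about z gives the same grasp; the last joint's range is limited). The gripper opens to 88 mm and grips with 3 to 60 N. Pads are 18 mm wide; open, the fingers measure 123 mm over their backs; the gripper's body (75 mm by 187 mm) begins 45 mm behind the grasp point.
Start: joints at [1.266, 0.689, -0.195, 1.565, 0.157, 0.902, -0.215], TCP at [0.208, -0.589, 0.207] pointing down, gripper open.
Joint ranges: [-3.01, 3.01], [-0.46, 2.08], [-1.47, 1.51], [0.13, 2.56], [-1, 4.14], [0.04, 2.09], [-2.66, 2.66]. Speed limits (rad/s): [2.57, 2.57, 3.14, 3.14, 3.14, 3.14, 3.14].

### API

Orientations are given as a unit quaternion [x, y, z, w].
In Python, from plant import r gives the robot as it stands.
- The arm moves only by the shell command python3 -m pendant 'ROWS' [FORCE]. ROWS is JSON, a list of rows, each a list of 3 entries, a list of its own where there are three numbers: the turn, a rotation vector about the tool's x, y, z in rad, then the shift along the tool's x, y, z in m, then the opening, from 0 (shut) to 1 (fully open). In form: [[[wx, wy, wz], [tx, ty, tz], claw], ...]. A call has 1 to 10 rows; each row is the pose to reach, as a shift and turn from the pose commanded when the call began, along the tool's axes at that moment; what a row does not reach only later rows make up. A row lasts 1/10 s, in which the tool goes at most 50 mm and 8.59 degrees, less where a joint would pass 70% of its speed; a pose out of reach is approached as far as the arm can. A call with a gripper value outside its range is refused whole. The fingers move at their own pace and stop on an object; FORCE is the grip in N (left out, the last holds). Time passes only in rows, so rows that repeat a pose let the fingers close. It gives the time, the measured TCP pose, the force and the opening at its end, in the units of the state.
- r.get_state(): the state, without advancing time (a new reading comes with each control period).
- r.snapshot(name): name is "scene" or "top" or "wrist"; returns a dict with "image" (400x640x3 uint8, red, green, blue), "mtx" (3x3 intrinsics, pixels), "dist" ([k1, k2, p1, p2, k3] as OpenCV has them; the pictures are not rectified), "R" (3x3) and "t" (3): a world point X has camera coordinates R X + t; the wrist camera has in their place "T_tool_cam" (4x4, takes a point from camera to tool coordinates, whose origin is the TCP and whose axes are the tool frame's). Camera axes: x right, y down, z forward; pixel columns grow to the right and rows downward; lengths in m; the calibration is good to about 2 mm. A picture is of the moment at which its call begins: read the wrist's pose just before it. There is no depth.
- r.finish_job(): hands the job in, once; it reports no verdict.
The state is a dict: "clock": time; "q": joint angles; "qd": joint speeds; "joint_torque": joint torques, N m; "tool_pos": TCP position; "eef_rot": TCP orientation; "contact_force": force on the tool from outside, world axes, zero at the start; "moment": the same for the moment, N m; "opening": opening from 0.0 (shut) to 1.0 (fully open).
Only numpy, scipy, OpenCV 4.12 (cv2) and the standard library are available. Lean on these libraries where they do the work, as an engineer would, in place of code of your own. Each camera call takes 0.05 s, during which the arm holds its last target. There are 200 camera calls.

## Working session

There is one attempt and no reset: what is moved stays moved. The work goes in short steps, Python scripts to look and compute and a shell command to move; the robot and the scene stay as the last step left them, time stands still between calls to the robot, and variables do not carry over. Pictures are saved under pics/ and viewed, about 8 in all and at most 12, crops included, and the job is handed in when it is done.

```bash
mkdir -p pics; ls; python3 - <<'E'
from plant import r
import cv2
s=r.get_state();print({k:s[k] for k in('clock','tool_pos','eef_rot','opening')})
for n in('scene','top'):
    d=r.snapshot(n);cv2.imwrite(f'pics/{n}0.png',d['image'][:,:,::-1]);print(n,d['mtx'],d['dist'],d['R'],d['t'])
E
```

```text
pics
{'clock': 0.0, 'tool_pos': array([ 0.20741108, -0.58883269,  0.20599428]), 'eef_rot': array([ 8.16224634e-01, -5.77733907e-01, -8.11108731e-04, -4.70044874e-04]), 'opening': 0.9998625430418043}
scene [[365.09318453   0.         318.17551821]
 [  0.         365.09318453 194.61588976]
 [  0.           0.           1.        ]] [-0.05163685  0.          0.          0.          0.        ] [[-0.73622762 -0.67666641  0.00956368]
 [-0.53404173  0.57225282 -0.62235532]
 [ 0.4156541  -0.46330257 -0.78267643]] [0.32105667 0.28781392 0.67132511]
top [[363.15045393   0.         322.72875606]
 [  0.         363.15045393 202.80557359]
 [  0.           0.           1.        ]] [0.01543722 0.         0.         0.         0.        ] [[-2.04483478e-02 -9.99790876e-01 -2.61738977e-04]
 [-9.90361574e-01  2.02913626e-02 -1.37011728e-01]
 [ 1.36988387e-01 -2.54244724e-03 -9.90569391e-01]] [-0.02334181  0.45738312  0.92431997]
```

View pics/scene0.png

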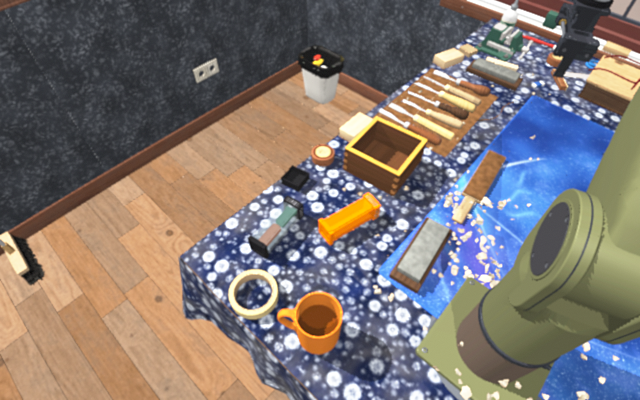

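View pics/top0.png

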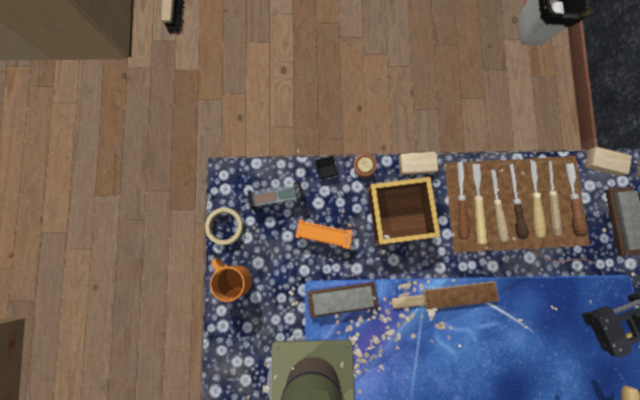

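The top view shows the clear tube at about (250–302, 195), with the green stick's end on the right, toward the box. The box's brass edge is centred near (405, 209). The orange look-alike is at (324, 234), the cap at (326, 167) and the tin at (365, 165).

```bash
cat > h.py <<'E'
import numpy as np,cv2
from scipy.spatial.transform import Rotation as Ro
def ray(d,uv,z,st=None):
    p=cv2.undistortPoints(np.array(uv,float).reshape(-1,1,2),d['mtx'],np.array(d['dist'])).reshape(-1,2)
    v=np.c_[p,np.ones(len(p))]
    if st is None: R,t=np.array(d['R']),np.array(d['t']);c=-R.T@t;w=v@R
    else:
        T=np.array(d['T_tool_cam']);Q=Ro.from_quat(st['eef_rot']).as_matrix()
        c=Q@T[:3,3]+st['tool_pos'];w=v@(Q@T[:3,:3]).T
    return c+w*((z-c[2])/w[:,2])[:,None]
E
python3 - <<'E'
from plant import r
from h import *
d=r.snapshot('top');im=d['image'];hsv=cv2.cvtColor(im,cv2.COLOR_RGB2HSV)
sub=np.zeros(im.shape[:2],np.uint8);sub[165:255,362:447]=1
m=cv2.inRange(hsv,(18,110,110),(35,255,255))*sub
c=cv2.convexHull(np.argwhere(m)[:,::-1].astype(np.int32))
b=cv2.boxPoints(cv2.minAreaRect(c));P=ray(d,b,.08)
print('box',b.round(1),P.round(3),P.mean(0),np.linalg.norm(P-np.roll(P,1,0),axis=1))
for n,uv,z in[('cap',(326,167),.022),('tin',(365,165),.026),('tape',(224,226),.025),('sand',(419,162),.028),('orange',(324,234),.023),('tube',(276,195),.023)]:print(n,ray(d,[uv],z).round(3))
cv2.imwrite('pics/c1.png',cv2.resize(im[170:225,235:315][:,:,::-1],None,fx=10,fy=10,interpolation=cv2.INTER_CUBIC))
E
```

```text
box [[369.6 184.3]
 [430.9 175.6]
 [439.6 236.2]
 [378.3 245. ]] [[ 0.495 -0.151  0.08 ]
 [ 0.514 -0.307  0.08 ]
 [ 0.361 -0.318  0.08 ]
 [ 0.343 -0.167  0.08 ]] [ 0.42808315 -0.23581633  0.08      ] [0.15252058 0.15634957 0.15296197 0.15274227]
cap [[ 0.555 -0.044  0.022]]
tin [[ 0.558 -0.148  0.026]]
tape [[0.402 0.228 0.025]]
sand [[ 0.562 -0.293  0.028]]
orange [[ 0.375 -0.034  0.023]]
tube [[0.482 0.091 0.023]]
```

View pics/c1.png

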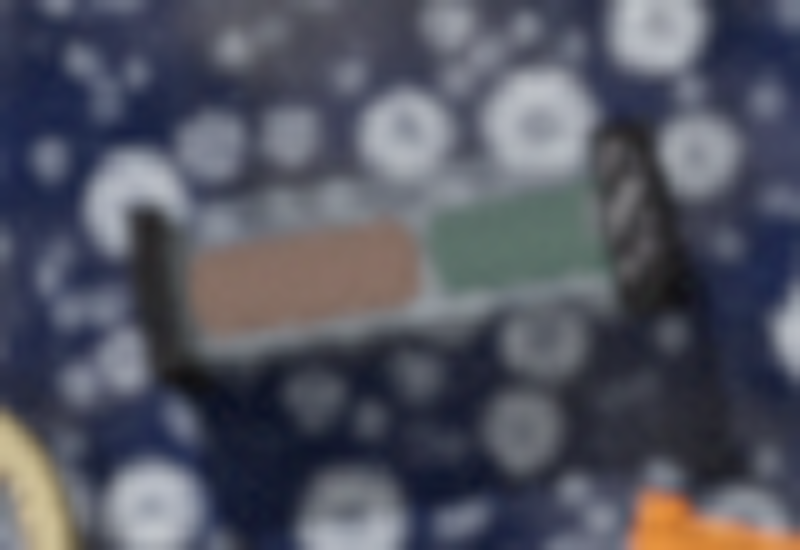

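The crop shows the tube with its left collar's outer edge at about (250, 199.5) px and the mouth collar's outer edge at about (302, 191.2) px, so the mouth faces the box. The box sizes come out right (about 153 mm). Next I work out the approach.

```bash
cat >> h.py <<'E'
def rel(st,pos,M):
    """rotvec and shift in tool axes to reach pos, rot M"""
    Q=Ro.from_quat(st['eef_rot']).as_matrix()
    return Ro.from_matrix(Q.T@M).as_rotvec().round(3), (Q.T@(np.array(pos)-st['tool_pos'])).round(4)
def down(yaw): # tool z down, tool x along yaw
    x=np.array([np.cos(yaw),np.sin(yaw),0]);z=np.array([0,0,-1.]);return np.c_[x,np.cross(z,x),z]
E
python3 - <<'E'
from plant import r
from h import *
d=r.snapshot('top');P=ray(d,[(250,199.5),(302,191.2)],.044);print(P,np.linalg.norm(P[1]-P[0]))
a=P[1]-P[0];a/=np.linalg.norm(a);c=P.mean(0);yaw=np.arctan2(a[1],a[0]);print('yaw',yaw)
st=r.get_state();Q=Ro.from_quat(st['eef_rot']).as_matrix();print(Q)
g=c+.02*a
for y in(yaw+np.pi/2,yaw-np.pi/2):print(np.degrees(y),rel(st,[*g[:2],.2],down(y)))
E
```

```text
[[0.46762098 0.15613602 0.044     ]
 [0.48674123 0.02077004 0.044     ]] 0.13670967201209996
yaw -1.4304760250842445
[[ 3.32378196e-01 -9.43146095e-01 -4.22512725e-04]
 [-9.43145550e-01 -3.32378459e-01  1.01554255e-03]
 [-1.09823912e-03  6.09467963e-05 -9.99999395e-01]]
8.039761068022706 (array([-1.000e-03,  1.000e-03, -1.372e+00]), array([-0.5298, -0.4756,  0.0069]))
-171.9602389319773 (array([1.000e-03, 1.000e-03, 1.769e+00]), array([-0.5298, -0.4756,  0.0069]))
```

```bash
R='[[0,0,-1.372],[-0.53,-0.476,-0.01],1]'; python3 -m pendant '[[[0,0,-1.372],[-0.53,-0.476,-0.01],1],[[0,0,-1.372],[-0.53,-0.476,-0.01],1],[[0,0,-1.372],[-0.53,-0.476,-0.01],1],[[0,0,-1.372],[-0.53,-0.476,-0.01],1],[[0,0,-1.372],[-0.53,-0.476,-0.01],1],[[0,0,-1.372],[-0.53,-0.476,-0.01],1],[[0,0,-1.372],[-0.53,-0.476,-0.01],1],[[0,0,-1.372],[-0.53,-0.476,-0.01],1],[[0,0,-1.372],[-0.53,-0.476,-0.01],1],[[0,0,-1.372],[-0.53,-0.476,-0.01],1]]' 40
python3 - <<'E'
from plant import r
from h import *
st=r.get_state();print(st['q'])
print(rel(st,[.479,.069,.20],down(np.radians(8.04))))
E
```

```text
clock: 1.2
tool_pos: [0.3996, -0.126, 0.2139]
eef_rot: [0.997, 0.072, 0.0, 0.0]
contact_force: [0.8, -0.7, 0.5]
opening: 1.002
[ 0.59238191  0.4618907  -0.57987733  2.1305789   0.41088642  0.65770644
 -0.1267726 ]
(array([ 0.   , -0.   ,  0.003]), array([ 0.1064, -0.1816,  0.0139]))
```

```bash
python3 -m pendant '[[[0,0,0],[0.106,-0.182,0.014],1],[[0,0,0],[0.106,-0.182,0.014],1],[[0,0,0],[0.106,-0.182,0.014],1],[[0,0,0],[0.106,-0.182,0.014],1],[[0,0,0],[0.106,-0.182,0.014],1],[[0,0,0],[0.106,-0.182,0.014],1],[[0,0,0],[0.106,-0.182,0.014],1]]'
python3 - <<'E'
from plant import r
from h import *
st=r.get_state();print(st['tool_pos'],st['q'],np.abs(st['qd']).max())
d=r.snapshot('wrist');cv2.imwrite('pics/w1.png',d['image'][:,:,::-1])
print(ray(d,[(x,y) for y in(100,200,300) for x in(200,320,440)],.044,st).round(3))
E
```

```text
clock: 1.9
tool_pos: [0.4779, 0.0654, 0.1995]
eef_rot: [0.998, 0.069, -0.001, 0.001]
contact_force: [0.5, 0.1, 0.0]
opening: 0.999
[0.47792009 0.06543996 0.19948767] [ 0.10757574  0.55599624 -0.52835056  1.98059186  0.41985639  0.71533277
 -0.53971065] 0.027318228282338687
[[ 0.329  0.132  0.044]
 [ 0.464  0.151  0.044]
 [ 0.599  0.17   0.044]
 [ 0.332  0.013  0.044]
 [ 0.48   0.034  0.044]
 [ 0.628  0.054  0.044]
 [ 0.334 -0.134  0.044]
 [ 0.5   -0.109  0.044]
 [ 0.665 -0.087  0.044]]
```

View pics/w1.png

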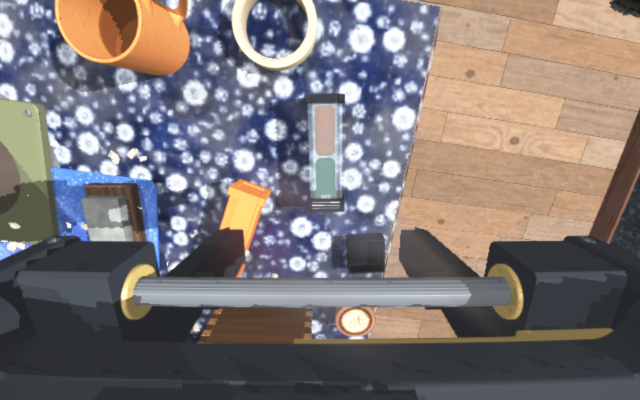

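The wrist view shows the tube between the rear collar (307–344, 95) and the mouth collar (310–344, about 197–211), with its axis nearly vertical in the picture, so the yaw matches. The cap is at (365, 252).

```bash
python3 - <<'E'
from plant import r
from h import *
st=r.get_state();d=r.snapshot('wrist');T=d['T_tool_cam']
print('cam',Ro.from_quat(st['eef_rot']).as_matrix()@T[:3,3]+st['tool_pos'])
P=ray(d,[(307,95),(344,95),(310,199),(344,199),(310,211),(344,211)],.046,st);print(P.round(4))
cv2.imwrite('pics/w1c.png',cv2.resize(d['image'][80:225,280:370][:,:,::-1],None,fx=4,fy=4,interpolation=cv2.INTER_CUBIC))
E
```

```text
cam [0.46895912 0.13348237 0.37761005]
[[0.4491 0.1531 0.046 ]
 [0.49   0.1587 0.046 ]
 [0.4677 0.0334 0.046 ]
 [0.509  0.0391 0.046 ]
 [0.4696 0.018  0.046 ]
 [0.5115 0.0238 0.046 ]]
```

View pics/w1c.png

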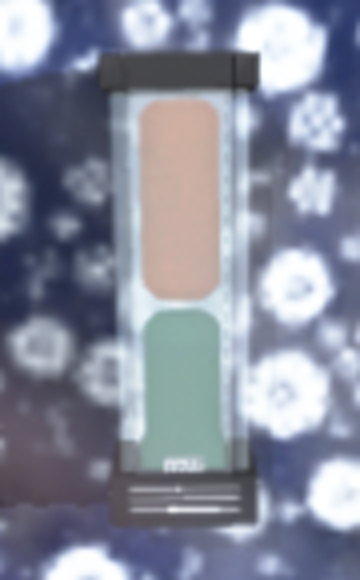

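```bash
python3 -m pendant '[[[0,0,0.01],[0.005,0.001,0.04],1],[[0,0,0.01],[0.005,0.001,0.08],1],[[0,0,0.01],[0.005,0.001,0.12],1],[[0,0,0.01],[0.005,0.001,0.15],1],[[0,0,0.01],[0.005,0.001,0.17],1],[[0,0,0.01],[0.005,0.001,0.182],1],[[0,0,0.01],[0.005,0.001,0.185],1],[[0,0,0.01],[0.005,0.001,0.185],1]]' 50
python3 -m pendant '[[[0,0,0],[0,0,0],0],[[0,0,0],[0,0,0],0],[[0,0,0],[0,0,0],0],[[0,0,0],[0,0,0],0],[[0,0,0],[0,0,0],0],[[0,0,0],[0,0,0],0],[[0,0,0],[0,0,0],0],[[0,0,0],[0,0,0],0]]' 50
```

```text
clock: 2.8
tool_pos: [0.4837, 0.0657, 0.0149]
eef_rot: [0.998, 0.064, -0.0, 0.0]
contact_force: [-0.1, 0.1, -0.4]
opening: 1.0
clock: 3.6
tool_pos: [0.4839, 0.0671, 0.0148]
eef_rot: [0.998, 0.065, 0.0, 0.0]
contact_force: [0.1, 0.2, -0.0]
opening: 0.297
```

```bash
python3 -m pendant '[[[0,0,0],[0,0,0],0],[[0,0,0],[0,0,0],0],[[0,0,0],[0,0,0],0]]'
python3 - <<'E'
from plant import r
import cv2
d=r.snapshot('wrist');cv2.imwrite('pics/w2.png',d['image'][:,:,::-1])
E
```

```text
clock: 3.9
tool_pos: [0.4838, 0.0671, 0.0148]
eef_rot: [0.998, 0.065, -0.0, 0.0]
contact_force: [-0.2, 0.1, 0.7]
opening: 0.027
```

View pics/w2.png

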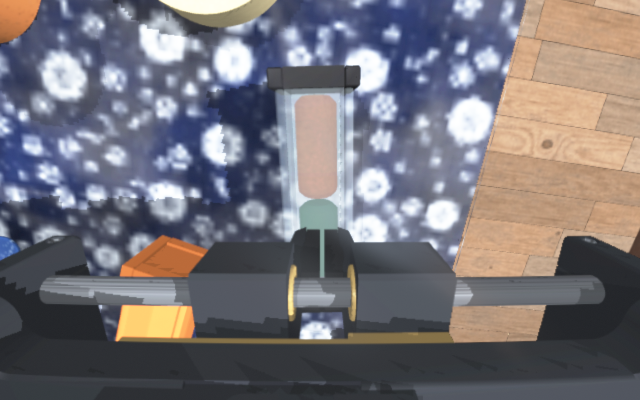

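The jaws read nearly shut (0.027) although the fingers should be across the clear body at the green stick (320, 230). I'll look from outside before moving.

```bash
python3 - <<'E'
from plant import r
from h import *
st=r.get_state();d=r.snapshot('wrist');
print(ray(d,[(268,67),(360,67),(320,200),(297,230),(347,230)],.046,st).round(4),st['opening'],st['contact_force'])
s=r.snapshot('scene')['image'][170:290,200:400];t=r.snapshot('top')['image'][150:270,200:400]
cv2.imwrite('pics/st.png',cv2.resize(np.vstack([s,t])[:,:,::-1],None,fx=2.5,fy=2.5,interpolation=cv2.INTER_CUBIC))
E
```

```text
[[0.4464 0.1549 0.046 ]
 [0.4906 0.1606 0.046 ]
 [0.4799 0.0915 0.046 ]
 [0.4694 0.0724 0.046 ]
 [0.4972 0.076  0.046 ]] 0.003600500138440164 [-0.6023951   0.06855987 -0.62618403]
```

View pics/st.png

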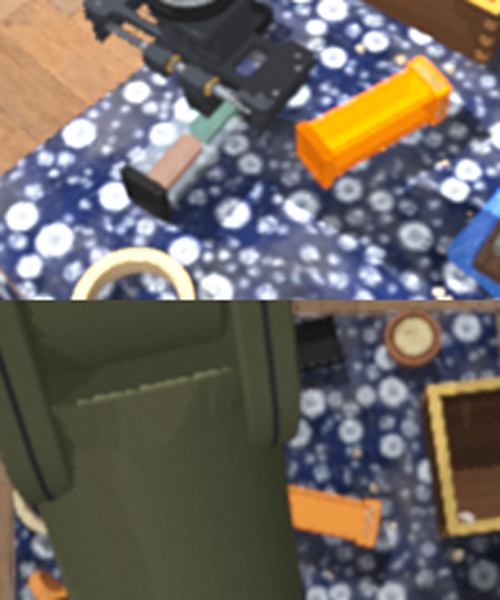

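```bash
python3 - <<'E'
from plant import r
from h import *
st=r.get_state();d=r.snapshot('wrist');T=d['T_tool_cam'];print(T.round(3));C=np.linalg.inv(T)
X=np.array([(0,0,.008),(0,0,0),(0,0,-.011),(0,0,-.056),(0,-.009,0),(0,.009,-.011)]);Y=X@C[:3,:3].T+C[:3,3]
print(Y.round(3),cv2.projectPoints(Y,np.zeros(3),np.zeros(3),d['mtx'],np.array(d['dist']))[0].reshape(-1,2).round(0))
print(st['q'],st['joint_torque'].round(1),st['opening'])
E
```

```text
[[ 1.    -0.001 -0.     0.   ]
 [ 0.001  0.962  0.272 -0.069]
 [-0.    -0.272  0.962 -0.178]
 [ 0.     0.     0.     1.   ]]
[[-0.     0.016  0.198]
 [-0.     0.018  0.19 ]
 [-0.     0.021  0.18 ]
 [-0.     0.033  0.136]
 [-0.     0.009  0.188]
 [-0.     0.03   0.182]] [[321. 218.]
 [321. 222.]
 [321. 228.]
 [321. 264.]
 [321. 209.]
 [321. 241.]]
[-0.10881957  0.86592886 -0.20174412  2.10290892  0.70414363  0.23811747
 -0.80065914] [ -0.  -48.2  -1.2  -3.6  -0.   -0.    0. ] 0.003450655283876751
```

The tool frame and the picture disagree. In the wrist image the shut fingers' visible ends correspond to about 37 mm behind the stated tips, which puts them just above the tube's top. I'll open the jaws and step down gently while watching the force.

```bash
python3 -m pendant '[[[0,0,0],[0,0,-0.01],1],[[0,0,0],[0,0,-0.01],1],[[0,0,0],[0,0,-0.01],1],[[0,0,0],[0,0,-0.01],1],[[0,0,0],[0,0,-0.01],1],[[0,0,0],[0,0,-0.01],1],[[0,0,0],[0,0,-0.01],1],[[0,0,0],[0,0,-0.01],1]]'
python3 - <<'E'
from plant import r
from h import *
st=r.get_state();d=r.snapshot('wrist');print(d['mtx'],st['opening'],st['tool_pos'])
cv2.imwrite('pics/w3.png',d['image'][:,:,::-1])
E
```

```text
clock: 4.95
tool_pos: [0.4838, 0.0671, 0.0248]
eef_rot: [0.998, 0.065, -0.0, 0.0]
contact_force: [-0.2, 0.5, -0.7]
opening: 0.706
[[281.56417562   0.         321.68417636]
 [  0.         281.56417562 195.37083051]
 [  0.           0.           1.        ]] 0.705959319549499 [0.48381926 0.06708923 0.02475335]
```

View pics/w3.png

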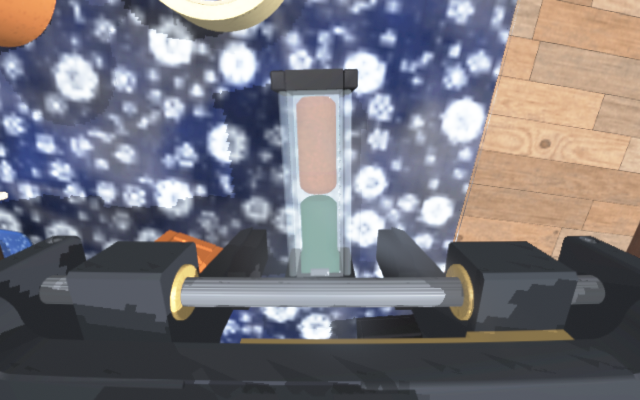

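In the open view the fingertips are at (267, 230) and (377, 230), 62 mm apart. That confirms the tips are about 29 mm behind the reported TCP rather than 8 mm ahead, so I have to go some 37 mm lower.

```bash
python3 -m pendant '[[[0,0,0],[0,0,0],1],[[0,0,0],[0,0,0.0],1],[[0,0,0],[0,0,0.005],1],[[0,0,0],[0,0,0.012],1],[[0,0,0],[0,0,0.016],1]]'
python3 -m pendant '[[[0,0,0],[0,0,0.006],1],[[0,0,0],[0,0,0.012],1],[[0,0,0],[0,0,0.018],1],[[0,0,0],[0,0,0.018],1]]'
python3 -m pendant '[[[0,0,0],[0,0,0.005],1],[[0,0,0],[0,0,0.010],1],[[0,0,0],[0,0,0.010],1]]'
```

```text
clock: 5.5
tool_pos: [0.4836, 0.067, 0.008]
eef_rot: [0.998, 0.065, -0.0, 0.0]
contact_force: [-0.3, -0.5, 0.7]
opening: 0.999
clock: 5.9
tool_pos: [0.4833, 0.067, -0.01]
eef_rot: [0.998, 0.065, -0.001, 0.0]
contact_force: [0.5, -0.6, -0.2]
opening: 1.002
clock: 6.2
tool_pos: [0.4836, 0.067, -0.0197]
eef_rot: [0.998, 0.065, -0.0, 0.0]
contact_force: [-0.1, -0.3, 0.3]
opening: 1.001
```

```bash
python3 -m pendant '[[[0,0,0],[0,0,0.001],0],[[0,0,0],[0,0,0.001],0],[[0,0,0],[0,0,0.001],0],[[0,0,0],[0,0,0.001],0],[[0,0,0],[0,0,0.001],0],[[0,0,0],[0,0,0.001],0],[[0,0,0],[0,0,0.001],0],[[0,0,0],[0,0,0.001],0],[[0,0,0],[0,0,0.001],0],[[0,0,0],[0,0,0.001],0]]' 50
python3 - <<'E'
from plant import r
print(r.get_state()['opening'],r.get_state()['tool_pos'])
E
```

```text
clock: 7.2
tool_pos: [0.4832, 0.0668, -0.0201]
eef_rot: [0.998, 0.065, -0.0, 0.0]
contact_force: [-2.4, -0.8, 3.1]
opening: 0.45
0.449750345341494 [ 0.48319647  0.06682001 -0.0201257 ]
```

The tube is gripped (opening 0.45, about 39.6 mm). Now I compute the tipped pose in front of the box's near wall.

```bash
cat >> h.py <<'E'
C0=np.array([.419,-.1605,.08])
def knockpose(th,back,yaw=np.radians(7),C=C0,lift=0,Pc=(0,.048,-.024)):
    M=down(yaw)@Ro.from_rotvec([th,0,0]).as_matrix()
    return C-back*M[:,1]-M@np.array(Pc)+[0,0,lift],M
E
python3 - <<'E'
from plant import r
from h import *
st=r.get_state()
for l in(.06,0):
    p,M=knockpose(.7,.03,lift=l);print(p,rel(st,p,M))
E
```

```text
[ 0.40984531 -0.08594101  0.17189277] (array([0.7  , 0.004, 0.007]), array([-0.0927,  0.142 , -0.1919]))
[ 0.40984531 -0.08594101  0.11189277] (array([0.7  , 0.004, 0.007]), array([-0.0927,  0.142 , -0.1319]))
```

```bash
python3 -m pendant '[[[0,0,0],[0,0,-0.02],0],[[0,0,0],[0,0,-0.05],0],[[0,0,0],[0,0,-0.09],0],[[0,0,0],[0,0,-0.13],0],[[0,0,0],[0,0,-0.17],0],[[0,0,0],[0,0,-0.19],0],[[0,0,0],[0,0,-0.20],0],[[0,0,0],[0,0,-0.20],0]]' 50
```

```text
clock: 8.0
tool_pos: [0.4846, 0.067, 0.1803]
eef_rot: [0.998, 0.065, 0.001, -0.0]
contact_force: [0.6, -0.8, -3.2]
opening: 0.448
```

```bash
python3 -m pendant '[[[0.05,0,0],[-0.01,0.01,0],0],[[0.15,0,0],[-0.03,0.04,0],0],[[0.28,0,0],[-0.05,0.07,0],0],[[0.42,0,0.004],[-0.07,0.1,0.002],0],[[0.55,0.002,0.004],[-0.08,0.12,0.005],0],[[0.65,0.004,0.006],[-0.09,0.136,0.008],0],[[0.7,0.004,0.006],[-0.093,0.142,0.009],0],[[0.7,0.004,0.006],[-0.093,0.142,0.009],0],[[0.7,0.004,0.006],[-0.093,0.142,0.009],0]]'
python3 - <<'E'
from plant import r
from h import *
st=r.get_state();print(st['q'].round(2),st['opening'])
p,M=knockpose(.7,.03);print(rel(st,p,M))
ims=[]
s=r.snapshot('scene')['image'][100:240,240:440];t=r.snapshot('top')['image'][130:270,260:460]
cv2.imwrite('pics/st2.png',cv2.resize(np.hstack([s,t])[:,:,::-1],None,fx=2,fy=2,interpolation=cv2.INTER_CUBIC))
E
```

```text
clock: 8.9
tool_pos: [0.4097, -0.0852, 0.1697]
eef_rot: [0.937, 0.058, -0.021, -0.343]
contact_force: [-0.1, 1.1, -3.4]
opening: 0.452
[ 1.08  0.96 -1.    1.91  0.14  0.89  0.25] 0.45226972106983865
(array([-0.001,  0.   ,  0.001]), array([0.    , 0.0379, 0.0437]))
```

View pics/st2.png

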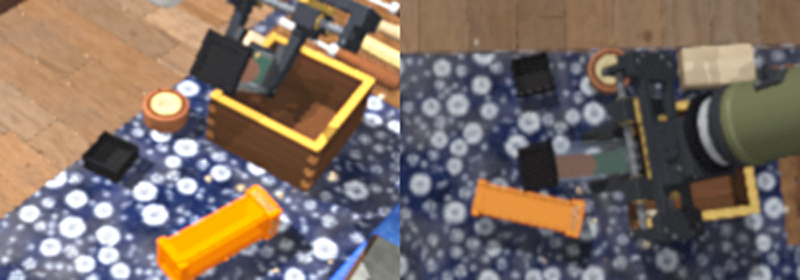

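The view shows the tube tipped over the near wall with both sticks inside; the hand clears the tin, block and orange tube. I lower it and feel for the contact.

```bash
python3 -m pendant '[[[0,0,0],[0,0.01,0.012],0],[[0,0,0],[0,0.028,0.032],0],[[0,0,0],[0,0.038,0.044],0],[[0,0,0],[0,0.038,0.044],0]]'
python3 -m pendant '[[[0,0,0],[0,0.01,0],0],[[0,0,0],[0,0.018,0],0],[[0,0,0],[0,0.024,0],0],[[0,0,0],[0,0.027,0],0],[[0,0,0],[0,0.029,0],0]]'
python3 - <<'E'
from plant import r
from h import *
st=r.get_state();p,M=knockpose(.7,0);print(rel(st,p,M),st['opening'])
E
```

```text
clock: 9.4
tool_pos: [0.4089, -0.0856, 0.111]
eef_rot: [0.937, 0.059, -0.022, -0.343]
contact_force: [-0.3, -0.7, -3.8]
opening: 0.445
clock: 9.9
tool_pos: [0.4132, -0.109, 0.094]
eef_rot: [0.938, 0.058, -0.02, -0.342]
contact_force: [0.6, -0.7, -3.7]
opening: 0.449
(array([ 0.   , -0.001,  0.001]), array([-0.0005,  0.0007,  0.0013])) 0.449007596672929
```

```bash
python3 -m pendant '[[[0,0,0],[0,0.002,0],0],[[0,0,0],[0,0.003,0],0]]'; python3 -m pendant '[[[0,0,0],[0,0.002,0],0],[[0,0,0],[0,0.003,0],0]]'
```

```text
clock: 10.1
tool_pos: [0.4133, -0.1109, 0.0921]
eef_rot: [0.938, 0.058, -0.02, -0.342]
contact_force: [0.5, 0.5, -3.5]
opening: 0.449
clock: 10.3
tool_pos: [0.4135, -0.1123, 0.0907]
eef_rot: [0.937, 0.058, -0.02, -0.343]
contact_force: [0.2, 2.7, 0.5]
opening: 0.453
```

Contact was found about 5 mm beyond the nominal pose. First knock.

```bash
python3 -m pendant '[[[0,0,0],[0,-0.02,0],0],[[0,0,0],[0,-0.035,0],0],[[0,0,0],[0,-0.035,0],0],[[0,0,0],[0,0.003,0],0],[[0,0,0],[0,0.003,0],0]]' 55; python3 -m pendant '[[[0,0,0],[0,-0.02,0],0],[[0,0,0],[0,-0.038,0],0],[[0,0,0],[0,-0.038,0],0],[[0,0,0],[0,-0.038,0],0]]'
cat > look.py <<'E'
import sys
from plant import r
from h import *
s=r.snapshot('scene');i=s['image'];cv2.imwrite('pics/%s.png'%sys.argv[1],cv2.resize(i[95:195,320:440][:,:,::-1],None,fx=5,fy=5,interpolation=cv2.INTER_CUBIC))
h=cv2.cvtColor(i,cv2.COLOR_RGB2HSV)[90:260,240:460]
for n,lo,hi in(('green',(65,40,30),(95,160,200)),('red',(0,40,60),(14,110,200))):
    m=cv2.morphologyEx(cv2.inRange(h,lo,hi),cv2.MORPH_OPEN,np.ones((3,3)));k,_,S,c=cv2.connectedComponentsWithStats(m)
    print(n,[(S[j,4],(c[j]+[240,90]).round(0)) for j in range(1,k) if S[j,4]>25])
E
python3 look.py k1
```

```text
clock: 10.8
tool_pos: [0.4157, -0.1149, 0.0889]
eef_rot: [0.937, 0.057, -0.019, -0.344]
contact_force: [1.4, 1.2, 2.9]
opening: 0.446
clock: 11.2
tool_pos: [0.4102, -0.087, 0.1125]
eef_rot: [0.938, 0.058, -0.02, -0.342]
contact_force: [-0.2, 0.5, -3.6]
opening: 0.447
green [(np.int32(36), array([369., 151.]))]
red [(np.int32(1450), array([301., 110.])), (np.int32(2086), array([267., 136.])), (np.int32(84), array([362., 155.])), (np.int32(76), array([268., 167.]))]
```

```bash
python3 -m pendant '[[[0,0,0],[0,0.04,0],0],[[0,0,0],[0,0.04,0],0],[[0,0,0],[0,0.015,0],0],[[0,0,0],[0,0,0],0],[[0,0,0],[0,0,0],0],[[0,0,0],[0,0.04,0],0],[[0,0,0],[0,0.04,0],0],[[0,0,0],[0,0.015,0],0],[[0,0,0],[0,0,0],0],[[0,0,0],[0,0,0],0]]'
python3 look.py k2
```

```text
clock: 12.25
tool_pos: [0.4099, -0.0854, 0.1137]
eef_rot: [0.938, 0.06, -0.02, -0.342]
contact_force: [-0.0, -0.4, -3.8]
opening: 0.449
green [(np.int32(53), array([368., 152.]))]
red [(np.int32(1438), array([302., 110.])), (np.int32(2178), array([267., 137.])), (np.int32(84), array([361., 154.]))]
```

View pics/k2.png

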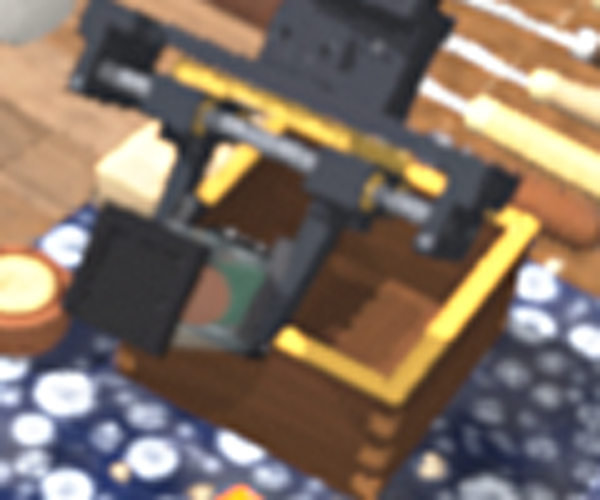

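Both sticks are still in the tube: red-brown at about (212, 295), green at about (240, 290). The measured weight (3.6 N) agrees, and I'll use it as the detector from here. I continue with firmer knocks.

```bash
for i in 1; do python3 -m pendant '[[[0,0,0],[0,0.044,0],0],[[0,0,0],[0,0.044,0],0],[[0,0,0],[0,0.015,0],0],[[0,0,0],[0,0,0],0],[[0,0,0],[0,0,0],0],[[0,0,0],[0,0.044,0],0],[[0,0,0],[0,0.044,0],0],[[0,0,0],[0,0.015,0],0],[[0,0,0],[0,0,0],0],[[0,0,0],[0,0,0],0]]'; done
python3 -m pendant '[[[0,0,0],[0,0.044,0],0],[[0,0,0],[0,0.044,0],0]]'
python3 -m pendant '[[[0,0,0],[0,-0.02,0],0],[[0,0,0],[0,-0.044,0],0],[[0,0,0],[0,-0.044,0],0],[[0,0,0],[0,-0.044,0],0]]'
python3 look.py k3
```

```text
clock: 13.3
tool_pos: [0.41, -0.0855, 0.1136]
eef_rot: [0.938, 0.06, -0.02, -0.342]
contact_force: [0.8, 0.1, -3.3]
opening: 0.448
clock: 13.5
tool_pos: [0.4156, -0.1224, 0.0826]
eef_rot: [0.938, 0.055, -0.02, -0.343]
contact_force: [0.6, 0.0, -1.1]
opening: 0.451
clock: 13.9
tool_pos: [0.4102, -0.0878, 0.1118]
eef_rot: [0.938, 0.058, -0.02, -0.341]
contact_force: [0.9, -0.6, -4.3]
opening: 0.454
green [(np.int32(78), array([368., 153.]))]
red [(np.int32(1466), array([302., 110.])), (np.int32(2076), array([266., 136.])), (np.int32(57), array([360., 154.])), (np.int32(30), array([263., 162.])), (np.int32(53), array([269., 170.]))]
```

The knock end point creeps deeper (about 12 mm) with little force, so either the box or the tube in the grip is moving. I'll check both numerically against the first picture.

```bash
cat > shift.py <<'E'
from plant import r
from h import *
a=cv2.imread('pics/scene0.png');b=r.snapshot('scene')['image'][:,:,::-1].copy();k=cv2.imread('pics/k2.png')
for n,(x0,x1,y0,y1) in dict(boxcorner=(385,428,150,192),tin=(308,338,142,168),cap=(280,312,164,190),chis=(440,480,95,130)).items():
    T=a[y0:y1,x0:x1];R=cv2.matchTemplate(cv2.resize(b[y0-15:y1+15,x0-15:x1+15],None,fx=4,fy=4),cv2.resize(T,None,fx=4,fy=4),cv2.TM_CCOEFF_NORMED);_,v,_,p=cv2.minMaxLoc(R);print(n,round(v,2),p[0]/4-15,p[1]/4-15)
E
python3 shift.py
python3 - <<'E'
import cv2,numpy as np
a=cv2.imread('pics/k2.png');b=cv2.imread('pics/k3.png')
cv2.imwrite('pics/k23.png',cv2.resize(np.hstack([a[150:400,50:450],b[150:400,50:450]]),(800,250)))
E
```

```text
boxcorner 0.97 0.0 0.0
tin 0.94 -0.5 -0.25
cap 1.0 0.0 0.0
chis 0.98 0.0 0.0
```

View pics/k23.png

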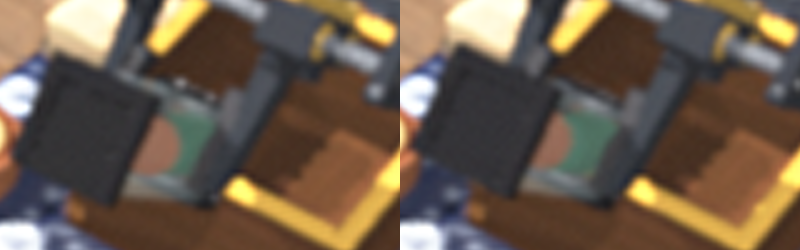

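The box hasn't moved; the tube is slipping back through the pads with each knock, and the front collar will stop that soon. I continue with a run-up so contact comes at about 0.3 m/s.

```bash
python3 -m pendant '[[[0,0,0],[0,0.02,0],0],[[0,0,0],[0,0.052,0],0],[[0,0,0],[0,0.052,0],0]]'
python3 -m pendant '[[[0,0,0],[0,-0.03,0],0],[[0,0,0],[0,-0.05,0],0],[[0,0,0],[0,-0.05,0],0],[[0,0,0],[0,-0.03,0],0],[[0,0,0],[0,0.004,0],0],[[0,0,0],[0,0.004,0],0]]'
python3 -m pendant '[[[0,0,0],[0,-0.03,0],0],[[0,0,0],[0,-0.05,0],0],[[0,0,0],[0,-0.05,0],0],[[0,0,0],[0,-0.05,0],0]]'
python3 look.py k4;python3 shift.py|head -1
```

```text
clock: 14.3
tool_pos: [0.4157, -0.1254, 0.0795]
eef_rot: [0.936, 0.056, -0.02, -0.346]
contact_force: [-0.9, 3.2, 5.1]
opening: 0.447
clock: 14.9
tool_pos: [0.4161, -0.1291, 0.0769]
eef_rot: [0.937, 0.056, -0.021, -0.346]
contact_force: [-0.8, 4.1, 9.0]
opening: 0.45
clock: 15.3
tool_pos: [0.4109, -0.0926, 0.1078]
eef_rot: [0.938, 0.058, -0.02, -0.341]
contact_force: [0.0, -0.0, -3.7]
opening: 0.451
green [(np.int32(100), array([367., 153.]))]
red [(np.int32(1444), array([301., 110.])), (np.int32(2063), array([267., 136.])), (np.int32(40), array([360., 151.])), (np.int32(76), array([268., 167.]))]
boxcorner 0.96 0.0 0.0
```

```bash
python3 -m pendant '[[[0,0,0],[0,0.015,0],0],[[0,0,0],[0,0.053,0],0],[[0,0,0],[0,0.053,0],0],[[0,0,0],[0,0.02,0],0],[[0,0,0],[0,0,0],0],[[0,0,0],[0,0.015,0],0],[[0,0,0],[0,0.053,0],0],[[0,0,0],[0,0.053,0],0]]'
python3 -m pendant '[[[0,0,0],[0,-0.03,0],0],[[0,0,0],[0,-0.053,0],0],[[0,0,0],[0,-0.053,0],0],[[0,0,0],[0,-0.053,0],0]]'
python3 look.py k5;python3 shift.py|head -1
```

```text
clock: 16.2
tool_pos: [0.4169, -0.1299, 0.076]
eef_rot: [0.936, 0.057, -0.02, -0.346]
contact_force: [0.9, 4.4, 8.0]
opening: 0.448
clock: 16.6
tool_pos: [0.4109, -0.0926, 0.1078]
eef_rot: [0.938, 0.058, -0.02, -0.341]
contact_force: [-0.1, -0.8, -3.5]
opening: 0.448
green [(np.int32(98), array([367., 153.]))]
red [(np.int32(1455), array([301., 110.])), (np.int32(2130), array([267., 136.])), (np.int32(41), array([360., 151.])), (np.int32(76), array([268., 167.]))]
boxcorner 0.96 0.0 0.0
```

```bash
python3 -m pendant '[[[0,0,0],[0,0.012,0],0],[[0,0,0],[0,0.058,0],0],[[0,0,0],[0,0.056,0],0],[[0,0,0],[0,0.02,0],0],[[0,0,0],[0,0,0],0],[[0,0,0],[0,0.012,0],0],[[0,0,0],[0,0.058,0],0],[[0,0,0],[0,0.056,0],0]]'
python3 -m pendant '[[[0,0,0],[0,-0.036,0],0],[[0,0,0],[0,-0.056,0],0],[[0,0,0],[0,-0.056,0],0],[[0,0,0],[0,-0.044,0],0],[[0,0,0],[0,0.002,0],0],[[0,0,0],[0,0.0,0],0],[[0,0,0],[0,-0.036,0],0],[[0,0,0],[0,-0.056,0],0],[[0,0,0],[0,-0.056,0],0]]'
python3 look.py k6;python3 shift.py|head -1
```

```text
clock: 17.5
tool_pos: [0.4173, -0.1302, 0.0757]
eef_rot: [0.936, 0.057, -0.02, -0.348]
contact_force: [1.1, 6.2, 10.8]
opening: 0.45
clock: 18.4
tool_pos: [0.4106, -0.0903, 0.1095]
eef_rot: [0.938, 0.06, -0.02, -0.342]
contact_force: [-1.0, -0.1, -4.7]
opening: 0.446
green [(np.int32(92), array([367., 153.]))]
red [(np.int32(1449), array([302., 110.])), (np.int32(2043), array([266., 136.])), (np.int32(48), array([290., 136.])), (np.int32(48), array([359., 152.])), (np.int32(85), array([267., 167.]))]
boxcorner 0.96 0.0 0.0
```

Weight still shows both sticks in the tube. I'll measure the stick's travel in the wrist picture numerically: red's rear end against the rear collar, in the tube's axis plane.

```bash
cat > prog.py <<'E'
from plant import r
from h import *
import sys
d=r.snapshot('wrist');i=d['image'];cv2.imwrite('pics/p%s.png'%sys.argv[1],i[:,:,::-1])
T=d['T_tool_cam'];h=cv2.cvtColor(i,cv2.COLOR_RGB2HSV)
def y(row,zt): # tool y of a row at tool height zt
    p=cv2.undistortPoints(np.array([[[321.,row]]]),d['mtx'],np.array(d['dist']))[0,0];v=T[:3,:3]@[p[0],p[1],1];return T[1,3]+v[1]*(zt-T[2,3])/v[2]
col=i[0:290,312:330].mean(1);hh=np.median(h[0:290,312:330],1)
for k in range(0,250,3):print(k,col[k].round().astype(int),hh[k].astype(int),'y43 %.1f'%(1e3*y(k,-.043)))
E
python3 prog.py 1
```

```text
0 [55 55 58] [113  13  58] y43 -117.2
3 [54 55 58] [113  17  58] y43 -116.0
6 [55 55 58] [113  13  58] y43 -114.9
9 [55 55 57] [110   9  57] y43 -113.7
12 [54 53 56] [125   9  56] y43 -112.6
15 [45 47 48] [100  18  48] y43 -111.4
18 [91 97 98] [98 18 98] y43 -110.3
21 [91 97 98] [98 21 98] y43 -109.1
24 [102 106 111] [106  23 111] y43 -107.9
27 [102 106 111] [105  21 111] y43 -106.7
30 [102 106 110] [105  19 110] y43 -105.6
33 [122 126 133] [109  21 133] y43 -104.4
36 [199 204 210] [108  34 207] y43 -103.2
39 [215 220 226] [ 30  12 228] y43 -102.0
42 [229 230 227] [ 30   9 244] y43 -100.8
45 [233 234 226] [ 30   9 247] y43 -99.6
48 [215 218 208] [ 42  12 209] y43 -98.4
51 [199 206 197] [ 51  12 207] y43 -97.2
54 [193 201 194] [ 51  11 204] y43 -95.9
57 [186 194 192] [ 52  11 204] y43 -94.7
60 [178 188 190] [ 89  17 192] y43 -93.5
63 [174 146 133] [  9  61 175] y43 -92.2
66 [175 145 131] [  9  63 175] y43 -91.0
69 [175 145 132] [  9  63 175] y43 -89.7
72 [175 145 131] [  9  63 175] y43 -88.5
75 [176 146 132] [  9  63 175] y43 -87.2
78 [177 145 132] [  9  64 176] y43 -85.9
81 [175 145 
[... 1669 characters left out ...]
 145 131] [  8  73 184] y43 -28.1
204 [157 144 133] [ 14  40 157] y43 -26.5
207 [146 148 136] [ 32  21 149] y43 -24.9
210 [147 150 139] [ 33  17 149] y43 -23.3
213 [146 150 140] [ 41  17 150] y43 -21.7
216 [144 150 140] [ 48  17 150] y43 -20.0
219 [140 150 140] [ 57  19 151] y43 -18.4
222 [136 149 139] [ 65  21 149] y43 -16.8
225 [132 148 138] [ 72  27 148] y43 -15.1
228 [128 147 138] [ 75  33 147] y43 -13.4
231 [125 147 137] [ 77  38 147] y43 -11.8
234 [123 146 137] [ 79  40 146] y43 -10.1
237 [121 146 137] [ 80  44 145] y43 -8.4
240 [120 146 137] [ 80  45 146] y43 -6.7
243 [120 146 137] [ 80  47 147] y43 -4.9
246 [120 146 137] [ 80  46 146] y43 -3.2
249 [120 146 137] [ 80  45 146] y43 -1.5
```

```bash
sed -i '/^for k/d' prog.py; cat >> prog.py <<'E'
red=[k for k in range(20,290) if hh[k][0]<13 and hh[k][1]>45];g=[k for k in range(20,290) if 65<hh[k][0]<95 and hh[k][1]>25]
if red: print('red',red[0],red[-1],'green',g[:1],g[-1:])
else: print('no red',g[:1],g[-1:])
E
python3 -m pendant '[[[0,0,0],[0,0.012,0],0],[[0,0,0],[0,0.06,0],0],[[0,0,0],[0,0.058,0],0],[[0,0,0],[0,0.02,0],0],[[0,0,0],[0,0,0],0],[[0,0,0],[0,0.012,0],0],[[0,0,0],[0,0.06,0],0],[[0,0,0],[0,0.02,0],0],[[0,0,0],[0,0,0],0],[[0,0,0],[0,0,0],0]]'
python3 prog.py 2
python3 -m pendant '[[[0,0,0],[0,0.012,0],0],[[0,0,0],[0,0.06,0],0],[[0,0,0],[0,0.058,0],0],[[0,0,0],[0,0.02,0],0],[[0,0,0],[0,0,0],0],[[0,0,0],[0,0.012,0],0],[[0,0,0],[0,0.06,0],0],[[0,0,0],[0,0.02,0],0],[[0,0,0],[0,0,0],0],[[0,0,0],[0,0,0],0]]'
python3 prog.py 3
```

```text
clock: 19.55
tool_pos: [0.4106, -0.0899, 0.11]
eef_rot: [0.938, 0.06, -0.02, -0.342]
contact_force: [0.8, 0.1, -4.5]
opening: 0.448
red 62 204 green [224] [277]
clock: 20.6
tool_pos: [0.4106, -0.0901, 0.1099]
eef_rot: [0.938, 0.06, -0.02, -0.341]
contact_force: [0.4, -0.6, -4.0]
opening: 0.447
red 63 205 green [224] [277]
```

No progress from these knocks. The contact force was mostly vertical, so the rim's lower edge is riding on the wall's top instead of striking it face-on. I'll shift the tube 6 mm lower, perpendicular to its axis, and probe.

```bash
python3 -m pendant '[[[0,0,0],[0,0.02,0.006],0],[[0,0,0],[0,0.035,0.006],0],[[0,0,0],[0,0.042,0.006],0],[[0,0,0],[0,0.042,0.006],0]]'
python3 -m pendant '[[[0,0,0],[0,0.003,0],0],[[0,0,0],[0,0.003,0],0]]'
python3 -m pendant '[[[0,0,0],[0,0.003,0],0],[[0,0,0],[0,0.003,0],0]]'
python3 -m pendant '[[[0,0,0],[0,0.004,0],0],[[0,0,0],[0,0.004,0],0]]'
```

```text
clock: 21.05
tool_pos: [0.4144, -0.1208, 0.076]
eef_rot: [0.938, 0.056, -0.02, -0.342]
contact_force: [0.3, 0.5, -3.7]
opening: 0.447
clock: 21.25
tool_pos: [0.4147, -0.1214, 0.0754]
eef_rot: [0.938, 0.058, -0.02, -0.342]
contact_force: [0.2, 0.2, -3.8]
opening: 0.45
clock: 21.45
tool_pos: [0.415, -0.1235, 0.0735]
eef_rot: [0.938, 0.058, -0.02, -0.342]
contact_force: [-0.5, 0.4, -3.0]
opening: 0.447
clock: 21.65
tool_pos: [0.4153, -0.1257, 0.0713]
eef_rot: [0.937, 0.058, -0.02, -0.343]
contact_force: [0.5, 1.8, -0.3]
opening: 0.448
```

```bash
python3 - <<'E'
from plant import r
from h import *
w=r.snapshot('wrist')['image'][0:300,210:430];s=r.snapshot('scene')['image'][105:185,330:410];t=cv2.imread('pics/p3.png')[0:300,210:430,::-1]
s=cv2.resize(s,(400,400),interpolation=cv2.INTER_CUBIC);w=cv2.resize(w,(400,545))
o=np.zeros((545,800,3),np.uint8);o[:,:400]=w;o[:400,400:]=s
cv2.imwrite('pics/v12.png',o[:,:,::-1])
E
```

```text
(no output)
```

View pics/v12.png

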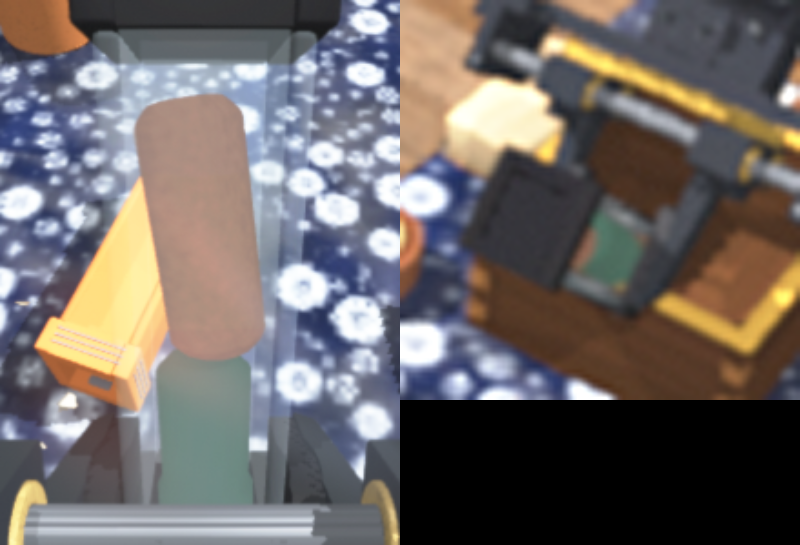

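The picture shows the red stick leaning against the green one, at about (200, 350). The green has moved only some 7 mm, so the recent knocks were too slow at contact. I'll use a longer run-up and read the speed during the swing.

```bash
cat > v.py <<'E'
from plant import r
from h import *
s=r.get_state();Q=Ro.from_quat(s['eef_rot']).as_matrix();print('axial %.4f'%(Q[:,1]@s['tool_pos']),'|qd|',np.abs(s['qd']).max().round(2),'F',s['contact_force'].round(1))
E
python3 -m pendant '[[[0,0,0],[0,-0.03,-0.003],0],[[0,0,0],[0,-0.06,-0.003],0],[[0,0,0],[0,-0.06,-0.003],0],[[0,0,0],[0,-0.06,-0.003],0]]' | head -1;python3 v.py
python3 -m pendant '[[[0,0,0],[0,0.03,0],0]]'| head -1;python3 v.py
python3 -m pendant '[[[0,0,0],[0,0.042,0],0]]'| head -1;python3 v.py
python3 -m pendant '[[[0,0,0],[0,-0.03,0],0],[[0,0,0],[0,-0.072,0],0],[[0,0,0],[0,-0.072,0],0],[[0,0,0],[0,-0.072,0],0]]'|head -1;python3 v.py; python3 prog.py 4
```

```text
clock: 22.15
axial 0.0317 |qd| 0.03 F [-0.4 -0.2 -3.5]
clock: 22.25
axial 0.0605 |qd| 0.51 F [ 0.3  0.4 -3.9]
clock: 22.35
axial 0.0881 |qd| 0.77 F [-12.9  41.7 117.8]
clock: 22.75
axial 0.0317 |qd| 0.04 F [ 0.6  0.1 -3.8]
red 55 199 green [222] [277]
```

```bash
python3 - <<'E'
import cv2,numpy as np
for n in(1,2,3,4):
    i=cv2.imread(f'pics/p{n}.png');g=i[:,255:400].mean(2);
    c=i[0:60,300:340].mean((1,2));d=np.diff(c)
    # clear-body front end: collar of mouth dark edge at side columns; green side profile
    h=cv2.cvtColor(i,cv2.COLOR_BGR2HSV)
    gm=((h[...,0]>65)&(h[...,0]<95)&(h[...,1]>25));gm[:180]=0
    rows=[k for k in range(180,285) if gm[k,280:360].sum()>15]
    print(n,'collar edges',[(k,int(d[k])) for k in range(60-1) if abs(d[k])>7],'green rows',rows[:1],rows[-1:], 'green cols@250',np.where(gm[250,280:360])[0][[0,-1]]+280)
E
python3 -c "
from plant import r
s=r.get_state();print(s.keys())"
```

```text
1 collar edges [(13, -11), (14, 9), (15, 36), (16, 11), (22, 9), (32, 16), (33, 18), (34, 15), (35, 34), (36, 17), (38, -9), (39, -7), (43, 9), (49, -7), (50, -7)] green rows [219] [277] green cols@250 [298 342]
2 collar edges [(12, -8), (13, -8), (14, 19), (15, 29), (16, 8), (31, 11), (32, 19), (33, 11), (34, 35), (35, 27), (41, -10), (46, 10), (47, 7), (53, -7)] green rows [219] [277] green cols@250 [298 342]
3 collar edges [(13, -12), (15, 41), (16, 13), (31, 7), (32, 17), (33, 14), (34, 30), (35, 32), (36, 11), (40, -7), (41, -9), (46, 10)] green rows [219] [277] green cols@250 [298 342]
4 collar edges [(13, -12), (15, 41), (16, 13), (31, 7), (32, 17), (33, 15), (34, 29), (35, 27), (36, 8), (43, -7), (44, -10), (49, 8), (50, 9), (53, -17), (54, -29), (55, -9)] green rows [215] [277] green cols@250 [298 344]
dict_keys(['clock', 'q', 'qd', 'joint_torque', 'tool_pos', 'eef_rot', 'contact_force', 'moment', 'opening'])
```

Tube and hand are fixed to each other, yet the green stick went back 1–2 mm on that knock. So its nose, now sticking out of the mouth, was hitting the wall. The rim's lower edge should land on top of the wall at a shallower tilt (about 33°), so the nose clears the edge. That knock's peak reading was also about 125 N, too high; from now on the knocks will be gentler.

```bash
python3 - <<'E'
from plant import r
from h import *
st=r.get_state();print(st['tool_pos'])
M=down(np.radians(7))@Ro.from_rotvec([.58,0,0]).as_matrix()
for p in([.413,-.118,.115],[.416,-.135,.092]):print(rel(st,p,M))
print('down in tool axes',M.T@[0,0,-1])
E
```

```text
[ 0.40993333 -0.08487419  0.11033991]
(array([-0.118, -0.001, -0.   ]), array([-0.001 ,  0.0225, -0.0249]))
(array([-0.118, -0.001, -0.   ]), array([-0.0001,  0.0505, -0.0184]))
down in tool axes [0.         0.54802394 0.83646265]
```

```bash
python3 -m pendant '[[[-0.06,0,0],[0,0.01,-0.025],0],[[-0.118,0,0],[0,0.022,-0.025],0],[[-0.118,0,0],[0,0.04,-0.021],0],[[-0.118,0,0],[0,0.05,-0.018],0],[[-0.118,0,0],[0,0.05,-0.018],0]]' 50; python3 v.py
python3 -m pendant '[[[0,0,0],[0,0.0027,0.0042],0],[[0,0,0],[0,0.0055,0.0084],0],[[0,0,0],[0,0.0055,0.0084],0]]' | sed -n '2p;4p'
python3 -m pendant '[[[0,0,0],[0,0.0016,0.0025],0],[[0,0,0],[0,0.0016,0.0025],0]]' | sed -n '2p;4p'
python3 -m pendant '[[[0,0,0],[0,0.0016,0.0025],0],[[0,0,0],[0,0.0016,0.0025],0]]' | sed -n '2p;4p'
```

```text
clock: 23.3
tool_pos: [0.4148, -0.1343, 0.0904]
eef_rot: [0.956, 0.057, -0.018, -0.287]
contact_force: [-0.4, -0.3, -4.2]
opening: 0.449
axial 0.1021 |qd| 0.05 F [-0.4 -0.3 -4.2]
tool_pos: [0.4155, -0.1321, 0.0826]
contact_force: [0.0, 0.3, -4.0]
tool_pos: [0.4159, -0.1323, 0.0801]
contact_force: [0.0, 0.6, -3.9]
tool_pos: [0.4158, -0.1324, 0.0771]
contact_force: [-0.3, -0.3, -3.6]
```

```bash
python3 -m pendant '[[[0,0,0],[0,0.0025,-0.0016],0],[[0,0,0],[0,0.004,0.0009],0],[[0,0,0],[0,0.004,0.0009],0]]' | sed -n '2p;4p'
python3 -m pendant '[[[0,0,0],[0,0.0013,0.002],0],[[0,0,0],[0,0.0013,0.002],0]]' | sed -n '2p;4p'
python3 -m pendant '[[[0,0,0],[0,0.0013,0.002],0],[[0,0,0],[0,0.0013,0.002],0]]' | sed -n '2p;4p'
```

```text
tool_pos: [0.4167, -0.1352, 0.0757]
contact_force: [-2.5, -2.8, 9.2]
tool_pos: [0.4164, -0.1337, 0.0752]
contact_force: [-4.0, -3.5, 20.5]
tool_pos: [0.4161, -0.132, 0.0741]
contact_force: [-5.9, -1.9, 28.0]
```

```bash
python3 -m pendant '[[[0,0,0],[0,-0.02,-0.0033],0],[[0,0,0],[0,-0.042,-0.0033],0],[[0,0,0],[0,-0.042,-0.0033],0],[[0,0,0],[0,-0.03,-0.0033],0],[[0,0,0],[0,0.0,-0.0033],0]]' | sed -n '2p;4p'; python3 v.py
python3 -m pendant '[[[0,0,0],[0,-0.02,0],0],[[0,0,0],[0,-0.042,0],0],[[0,0,0],[0,-0.042,0],0]]' | head -1;  python3 prog.py 5
python3 -m pendant '[[[0,0,0],[0,0.012,0],0],[[0,0,0],[0,0.043,0],0],[[0,0,0],[0,0.02,0],0],[[0,0,0],[0,0,0],0],[[0,0,0],[0,0.0,0],0]]' | head -1;  python3 prog.py 6
```

```text
tool_pos: [0.4166, -0.1354, 0.0736]
contact_force: [-9.9, 24.9, 115.2]
axial 0.1153 |qd| 0.48 F [ -9.9  24.9 115.2]
clock: 25.5
red 73 208 green [224] [277]
clock: 26.05
red 131 254 green [22] [276]
```

```bash
python3 v.py; python3 -m pendant '[[[0,0,0],[0,0,0],0],[[0,0,0],[0,0,0],0]]'|tail -2; python3 prog.py 7; python3 shift.py
```

```text
axial 0.0763 |qd| 0.03 F [-0.9  0.2 -3.2]
contact_force: [0.1, 0.1, -3.5]
opening: 0.448
red 147 268 green [271] [276]
boxcorner 0.96 0.25 -0.25
tin 0.98 -0.25 0.0
cap 1.0 0.0 0.0
chis 0.98 -0.25 -0.25
```

The sticks are moving now (red went from row 73 to 147) while the mouth is still outside the wall, so I bring the mouth over the box at once, keeping it high.

```bash
python3 -m pendant '[[[0,0,0],[0,0.01,-0.04],0],[[0,0,0],[0,0.045,-0.065],0],[[0,0,0],[0,0.07,-0.065],0],[[0,0,0],[0,0.075,-0.06],0],[[0,0,0],[0,0.075,-0.06],0]]'; python3 prog.py 8
```

```text
clock: 26.9
tool_pos: [0.4231, -0.1971, 0.1032]
eef_rot: [0.956, 0.058, -0.018, -0.287]
contact_force: [-0.4, 1.1, -3.1]
opening: 0.449
no red [24] [248]
```

```bash
python3 -m pendant '[[[0.08,0,0],[0,0,0],0],[[0.12,0,0],[0,0,0],0],[[0.12,0,0],[0,0,0],0],[[0.12,0,0],[0,0,0],0],[[0.12,0,0],[0,0,0],0]]'; python3 prog.py 9; python3 - <<'E'
from plant import r
from h import *
for n in('scene','top'):
    d=r.snapshot(n);i=d['image'];cv2.imwrite(f'pics/{n}9.png',i[:,:,::-1]);h=cv2.cvtColor(i,cv2.COLOR_RGB2HSV)
    a=cv2.cvtColor(cv2.imread(f'pics/{n}0.png')[:,:,::-1],cv2.COLOR_RGB2HSV)
    for c,lo,hi in(('green',(62,40,30),(95,190,200)),('red',(0,40,50),(12,150,200))):
        m=cv2.inRange(h,lo,hi);k,_,S,ce=cv2.connectedComponentsWithStats(m)
        print(n,c,[(S[j,4],ce[j].round().tolist()) for j in range(1,k) if S[j,4]>12 and (330<ce[j][0]<440 and 110<ce[j][1]<260)])
E
```

```text
clock: 27.45
tool_pos: [0.424, -0.1959, 0.1051]
eef_rot: [0.937, 0.059, -0.02, -0.343]
contact_force: [0.1, 0.5, -1.8]
opening: 0.451
no red [] []
scene green [(np.int32(87), [380.0, 155.0])]
scene red [(np.int32(17), [401.0, 117.0]), (np.int32(146), [429.0, 134.0]), (np.int32(66), [387.0, 129.0]), (np.int32(970), [387.0, 145.0]), (np.int32(1111), [378.0, 172.0])]
top green [(np.int32(121), [392.0, 210.0])]
top red [(np.int32(228), [364.0, 164.0]), (np.int32(31), [390.0, 153.0]), (np.int32(46), [341.0, 155.0]), (np.int32(24), [369.0, 193.0]), (np.int32(137), [390.0, 193.0]), (np.int32(22), [426.0, 199.0]), (np.int32(17), [411.0, 209.0]), (np.int32(663), [402.0, 227.0]), (np.int32(45), [375.0, 231.0]), (np.int32(16), [432.0, 227.0]), (np.int32(13), [330.0, 226.0]), (np.int32(24), [347.0, 231.0]), (np.int32(15), [349.0, 245.0]), (np.int32(14), [331.0, 244.0])]
```

```bash
python3 - <<'E'
from plant import r
from h import *
s,t=r.snapshot('scene'),r.snapshot('top')
for z in(.02,.04,.06):print(z,'green',ray(t,[(392,210)],z)[0].round(3),ray(s,[(380,155)],z)[0].round(3),'red?',ray(t,[(390,193)],z)[0].round(3))
print(r.get_state()['contact_force'],r.get_state()['tool_pos'])
# red in tool/tube? compare colours
for p in((390,193),(402,227)):print(t['image'][p[1]-2:p[1]+3,p[0]-2:p[0]+3].mean((0,1)))
b=cv2.imread('pics/top0.png')[:,:,::-1]
print(b[191:196,388:393].mean((0,1)))
E
```

```text
0.02 green [ 0.435 -0.216  0.02 ] [ 0.444 -0.248  0.02 ] red? [ 0.481 -0.213  0.02 ]
0.04 green [ 0.433 -0.212  0.04 ] [ 0.434 -0.23   0.04 ] red? [ 0.478 -0.209  0.04 ]
0.06 green [ 0.431 -0.208  0.06 ] [ 0.425 -0.212  0.06 ] red? [ 0.475 -0.205  0.06 ]
[-0.36374154  0.59465351 -1.93520676] [ 0.42399419 -0.19685754  0.10462844]
[60.04 40.24 28.32]
[107.08  71.84  50.  ]
[66.32 44.16 30.56]
```

```bash
python3 -m pendant '[[[0,0,0],[0,-0.02,-0.03],0],[[0,0,0],[0,-0.045,-0.054],0],[[0,0,0],[0,-0.06,-0.075],0],[[0,0,0],[0,-0.06,-0.075],0]]'
python3 - <<'E'
from plant import r
from h import *
st=r.get_state()
M=down(np.radians(7.4));print(rel(st,[.484,.045,.18],M))
E
```

```text
clock: 28.1
tool_pos: [0.4261, -0.1997, 0.2034]
eef_rot: [0.938, 0.059, -0.018, -0.342]
contact_force: [0.5, -0.5, -3.3]
opening: 0.456
(array([-0.698, -0.009, -0.003]), array([ 0.0874, -0.1651,  0.17  ]))
```

Before leaving the box I check the weight again, averaged over several readings, and look for red in the pictures.

```bash
python3 - <<'E'
from plant import r
from h import *
F=[]
for k in range(5):
    t=r.snapshot('top');F.append(r.get_state()['contact_force'][2])
s=r.snapshot('scene');w=r.snapshot('wrist')
print(np.mean(F),np.round(F,1))
for n,d in(('s',s),('t',t),('w',w)):
    i=d['image'];cv2.imwrite(f'pics/{n}10.png',i[:,:,::-1]);h=cv2.cvtColor(i,cv2.COLOR_RGB2HSV)
    for c,lo,hi in(('green',(62,40,30),(95,190,200)),('red',(3,50,60),(14,150,220))):
        k,_,S,ce=cv2.connectedComponentsWithStats(cv2.inRange(h,lo,hi))
        print(n,c,[(int(S[j,4]),ce[j].round().tolist()) for j in range(1,k) if S[j,4]>30 and (n=='w' or (330<ce[j][0]<445 and 100<ce[j][1]<260))])
E
```

```text
-2.7430419414721787 [-2.9 -2.8 -3.  -2.1 -2.9]
s green [(85, [380.0, 155.0])]
s red [(87, [387.0, 118.0]), (1366, [386.0, 142.0]), (1269, [378.0, 172.0])]
t green [(117, [399.0, 208.0])]
t red [(41, [400.0, 190.0]), (867, [404.0, 225.0]), (31, [347.0, 238.0])]
w green []
w red [(4047, [162.0, 16.0]), (34538, [512.0, 147.0]), (88, [611.0, 125.0]), (1358, [195.0, 191.0]), (300, [282.0, 194.0]), (640, [533.0, 321.0]), (1280, [315.0, 328.0]), (230, [115.0, 334.0])]
```

```bash
python3 -m pendant '[[[-0.03,0,0],[0.01,-0.03,0],0],[[-0.1,0,0],[0.03,-0.06,0.03],0],[[-0.24,0,0],[0.045,-0.09,0.06],0],[[-0.38,0,0],[0.06,-0.12,0.1],0],[[-0.5,-0.005,0],[0.08,-0.15,0.14],0],[[-0.62,-0.009,0],[0.087,-0.162,0.165],0],[[-0.698,-0.009,-0.003],[0.087,-0.165,0.17],0],[[-0.698,-0.009,-0.003],[0.087,-0.165,0.17],0],[[-0.698,-0.009,-0.003],[0.087,-0.165,0.17],0]]'
python3 - <<'E'
from plant import r
from h import *
F=[]
for k in range(3):
    s=r.snapshot('scene');F.append(r.get_state()['contact_force'][2])
t=r.snapshot('top');print(np.mean(F),r.get_state()['tool_pos'])
for n,d in(('scene',s),('top',t)):
    i=d['image'][:,:,::-1].copy();cv2.imwrite(f'pics/{n}11.png',i);a=cv2.imread(f'pics/{n}0.png')
    D=cv2.absdiff(i,a).max(2);m=(D>22).astype(np.uint8)
    m=cv2.morphologyEx(m,cv2.MORPH_OPEN,np.ones((2,2)))
    x0,x1,y0,y1=(340,430,115,195) if n=='scene' else (360,445,170,250)
    k,_,S,c=cv2.connectedComponentsWithStats(m[y0:y1,x0:x1])
    for j in range(1,k):
        if S[j,4]>15:
            L=np.zeros_like(m);L[y0:y1,x0:x1]=_==j;uv=c[j]+[x0,y0]
            print(n,S[j,4],uv.round(1),S[j,2:4],'rgb',i[L>0].mean(0)[::-1].round(),'was',a[L>0].mean(0)[::-1].round(),ray(d,[uv],.02)[0].round(3))
E
python3 shift.py
```

```text
clock: 29.35
tool_pos: [0.4804, 0.0494, 0.1771]
eef_rot: [0.998, 0.069, -0.004, -0.002]
contact_force: [0.8, 0.1, -3.0]
opening: 0.446
-2.856311850010415 [0.48120996 0.0424486  0.17661347]
scene 85 [408.5 134.5] [31 16] rgb [157. 118.  59.] was [191. 153.  73.] [ 0.434 -0.367  0.02 ]
scene 18 [354.8 145.3] [7 7] rgb [114.  85.  46.] was [98. 73. 41.] [ 0.515 -0.231  0.02 ]
scene 125 [380.9 157. ] [13 16] rgb [123. 158. 108.] was [121.  86.  50.] [ 0.438 -0.244  0.02 ]
scene 167 [398.6 157.1] [18 15] rgb [242. 171. 108.] was [151. 104.  63.] [ 0.404 -0.275  0.02 ]
scene 28 [425.9 161.5] [7 6] rgb [118. 122. 132.] was [146. 151. 163.] [ 0.343 -0.311  0.02 ]
scene 16 [394.5 169. ] [8 5] rgb [249. 219. 103.] was [230. 185.  89.] [ 0.387 -0.233  0.02 ]
scene 17 [423.1 170.4] [5 4] rgb [ 90.  93. 102.] was [111. 114. 127.] [ 0.331 -0.279  0.02 ]
scene 20 [393.5 173.5] [10  6] rgb [145. 102.  54.] was [177. 131.  63.] [ 0.38  -0.219  0.02 ]
scene 19 [370.9 184.3] [8 6] rgb [178. 176. 187.] was [148. 143. 152.] [ 0.4   -0.152  0.02 ]
scene 19 [419.8 192.7] [7 4] rgb [128. 132. 140.] was [159. 164. 174.] [ 0.298 -0.212  0.02 ]
top 6583 [402.  209.7] [85 80] rgb [112. 114.  83.] was [95. 80. 66.] [ 0.436 -0.243  0.02 ]
boxcorner 0.9 0.25 -0.25
tin 0.71 1.0 0.75
cap 0.93 0.25 0.25
chis 0.99 0.0 0.0
```

Green lies in the box at about (0.438, -0.244). Red isn't located yet and the weight is ambiguous, so I check the tube numerically by projecting its axis into the scene and wrist pictures.

```bash
python3 - <<'E'
from plant import r
from h import *
st=r.get_state();s=r.snapshot('scene');w=r.snapshot('wrist');Q=Ro.from_quat(st['eef_rot']).as_matrix()
cv2.imwrite('pics/w12.png',w['image'][:,:,::-1])
C=np.linalg.inv(w['T_tool_cam'])
for y in range(-112,60,8):
    pt=np.array([0,y/1e3,-.043]);X=Q@pt+st['tool_pos']
    u=cv2.projectPoints(X[None],cv2.Rodrigues(np.array(s['R']))[0],np.array(s['t']),s['mtx'],np.array(s['dist']))[0].ravel().astype(int)
    Y=C[:3,:3]@pt+C[:3,3];v=cv2.projectPoints(Y[None],np.zeros(3),np.zeros(3),w['mtx'],np.array(w['dist']))[0].ravel().astype(int)
    g=lambda im,p:im[max(p[1]-1,0):p[1]+2,p[0]-2:p[0]+3].mean((0,1)).round() if 0<=p[1]<399 else None
    print(y,u,g(s['image'],u),v,g(w['image'],v))
i=s['image'];h=cv2.cvtColor(i,cv2.COLOR_RGB2HSV)
m=cv2.inRange(h,(4,45,80),(12,120,255));k,_,S,c=cv2.connectedComponentsWithStats(m)
print([(int(S[j,4]),c[j].round().tolist(),i[_==j].mean(0).round().tolist()) for j in range(1,k) if S[j,4]>25 and 200<c[j][0]<450 and 90<c[j][1]<330])
a=cv2.imread('pics/scene0.png')[:,:,::-1];print('floor rows: now / start')
for v in(140,146,152,158,164):print(v,[i[v,x].tolist() for x in range(366,412,6)],[a[v,x].tolist() for x in range(366,412,6)])
E
```

```text
-112 [244 188] [38. 37. 39.] [321  11] [69. 70. 73.]
-104 [248 185] [36. 35. 38.] [321  32] [126. 133. 139.]
-96 [251 182] [51. 50. 53.] [321  52] [188. 211. 233.]
-88 [254 179] [126. 136. 141.] [321  71] [218. 231. 243.]
-80 [257 176] [165. 180. 186.] [321  90] [211. 223. 238.]
-72 [260 173] [163. 178. 184.] [321 109] [225. 237. 245.]
-64 [263 171] [164. 177. 184.] [321 126] [222. 233. 242.]
-56 [266 168] [164. 179. 185.] [321 144] [252. 254. 255.]
-48 [269 165] [163. 178. 184.] [321 160] [206. 222. 237.]
-40 [272 163] [162. 177. 183.] [321 177] [250. 253. 254.]
-32 [274 160] [167. 182. 188.] [321 192] [208. 221. 235.]
-24 [277 158] [161. 176. 182.] [321 208] [189. 206. 232.]
-16 [280 155] [166. 182. 188.] [321 223] [228. 238. 248.]
-8 [283 153] [167. 182. 189.] [321 237] [252. 254. 255.]
0 [285 150] [140. 151. 156.] [321 251] [205. 218. 225.]
8 [288 148] [115. 122. 126.] [321 264] [117. 123. 131.]
16 [291 145] [57. 59. 63.] [321 277] [133. 139. 147.]
24 [293 143] [60. 59. 59.] [321 290] [145. 151. 159.]
32 [296 141] [118. 103.  76.] [321 302] [149. 154. 164.]
40 [299 138] [116.  98
[... 858 characters left out ...]
2, 109], [129, 77, 51], [255, 192, 123], [95, 63, 43], [79, 52, 36]] [[93, 61, 42], [94, 63, 44], [100, 66, 45], [98, 64, 42], [90, 61, 40], [131, 85, 55], [101, 67, 44], [86, 57, 38]]
158 [[255, 239, 105], [255, 240, 107], [92, 178, 138], [81, 78, 57], [123, 77, 50], [251, 156, 103], [255, 198, 126], [255, 239, 111]] [[255, 246, 111], [255, 229, 97], [95, 62, 42], [89, 60, 38], [114, 75, 49], [156, 100, 66], [149, 96, 63], [255, 243, 112]]
164 [[105, 70, 47], [98, 62, 44], [255, 238, 106], [255, 237, 105], [146, 93, 62], [159, 104, 67], [251, 182, 96], [255, 209, 91]] [[101, 65, 45], [93, 59, 41], [255, 245, 112], [242, 184, 84], [148, 96, 61], [152, 99, 63], [238, 176, 85], [234, 174, 77]]
```

The tube is empty: the clear body shows through from the rear collar to the fingers. In the box, besides the green, there is a new red-brown patch at (398, 157), about (0.404, -0.275), which would be the red stick. I lay the tube down.

```bash
python3 -m pendant '[[[0,0,0],[0,0,0.02],0],[[0,0,0],[0,0,0.06],0],[[0,0,0],[0,0,0.1],0],[[0,0,0],[0,0,0.14],0],[[0,0,0],[0,0,0.165],0],[[0,0,0],[0,0,0.178],0],[[0,0,0],[0,0,0.184],0],[[0,0,0],[0,0,0.184],0]]'
python3 -m pendant '[[[0,0,0],[0,0,0.004],0],[[0,0,0],[0,0,0.004],0]]'
python3 -m pendant '[[[0,0,0],[0,0,0.004],0],[[0,0,0],[0,0,0.004],0]]'
```

```text
clock: 30.5
tool_pos: [0.4804, 0.045, -0.0073]
eef_rot: [0.998, 0.064, -0.003, -0.002]
contact_force: [0.0, 0.5, -2.9]
opening: 0.456
clock: 30.7
tool_pos: [0.4809, 0.0454, -0.0104]
eef_rot: [0.998, 0.064, -0.002, -0.002]
contact_force: [0.0, 0.7, -2.7]
opening: 0.448
clock: 30.9
tool_pos: [0.4805, 0.0456, -0.0148]
eef_rot: [0.998, 0.064, -0.003, -0.002]
contact_force: [0.2, 0.4, -3.0]
opening: 0.449
```

```bash
python3 -m pendant '[[[0,0,0],[0,0,0.003],0],[[0,0,0],[0,0,0.0045],0],[[0,0,0],[0,0,0.0045],0]]'
python3 -m pendant '[[[0,0,0],[0,0,0],0.6],[[0,0,0],[0,0,0],0.6],[[0,0,0],[0,0,0],0.7],[[0,0,0],[0,0,0],0.9],[[0,0,0],[0,0,0],1],[[0,0,0],[0,0,0],1],[[0,0,0],[0,0,0],1],[[0,0,0],[0,0,0],1]]'
```

```text
clock: 31.2
tool_pos: [0.4802, 0.0456, -0.0195]
eef_rot: [0.998, 0.065, -0.003, -0.002]
contact_force: [-0.0, 0.0, -1.7]
opening: 0.453
clock: 32.0
tool_pos: [0.4804, 0.0456, -0.0193]
eef_rot: [0.998, 0.064, -0.003, -0.002]
contact_force: [-0.1, 0.5, -0.8]
opening: 0.998
```

Released. I raise the hand straight up and move it aside so the cameras can see.

```bash
python3 -m pendant '[[[0,0,0],[0,0,-0.02],1],[[0,0,0],[0,0,-0.05],1],[[0,0,0],[0,0,-0.1],1],[[0,0,0],[0,0,-0.15],1],[[0,0,0],[0,0,-0.2],1],[[0,0,0],[-0.05,0,-0.24],1],[[0,0,0],[-0.09,-0.04,-0.26],1],[[0,0,0],[-0.12,-0.08,-0.27],1],[[0,0,0],[-0.12,-0.12,-0.27],1],[[0,0,0],[-0.12,-0.13,-0.27],1]]'
python3 - <<'E'
from plant import r
from h import *
d=r.snapshot('scene');i=d['image'][:,:,::-1].copy();a=cv2.imread('pics/scene0.png')
t=r.snapshot('top');cv2.imwrite('pics/top13.png',t['image'][:,:,::-1]);cv2.imwrite('pics/scene13.png',i)
for n,d,im in(('scene',d,i),('top',t,t['image'][:,:,::-1].copy())):
    a=cv2.imread(f'pics/{n}0.png');D=cv2.absdiff(im,a).max(2);m=cv2.morphologyEx((D>35).astype(np.uint8),cv2.MORPH_OPEN,np.ones((3,3)))
    k,L,S,c=cv2.connectedComponentsWithStats(m)
    for j in range(1,k):
        if S[j,4]>25 and c[j][1]<260 and 180<c[j][0]<450:
            print(n,S[j,4],c[j].round(),S[j,2:4],'rgb',im[L==j].mean(0)[::-1].round(),'was',a[L==j].mean(0)[::-1].round(),ray(d,[c[j]],.02)[0].round(3))
E
python3 shift.py
```

```text
clock: 33.0
tool_pos: [0.3444, 0.1618, 0.2533]
eef_rot: [0.998, 0.067, -0.001, -0.003]
contact_force: [1.3, 0.2, 0.1]
opening: 1.003
scene 601 [242.  12.] [42 25] rgb [110. 111.  80.] was [56. 58. 63.] [ 1.337 -0.526  0.02 ]
scene 347 [292.  16.] [32 22] rgb [ 99. 100.  70.] was [54. 57. 61.] [ 1.166 -0.641  0.02 ]
scene 94 [269.  22.] [15  8] rgb [ 99. 100.  71.] was [55. 57. 62.] [ 1.195 -0.543  0.02 ]
scene 13453 [284. 128.] [152 206] rgb [82. 83. 74.] was [154. 129. 111.] [ 0.702 -0.149  0.02 ]
scene 57 [263.  83.] [12 10] rgb [77. 77. 81.] was [106.  71.  56.] [ 0.907 -0.254  0.02 ]
scene 161 [398. 156.] [17 15] rgb [241. 167. 108.] was [137.  89.  57.] [ 0.408 -0.277  0.02 ]
scene 100 [380. 156.] [12 12] rgb [104. 160. 119.] was [105.  70.  44.] [ 0.443 -0.246  0.02 ]
scene 518 [278. 226.] [40 37] rgb [195. 208. 217.] was [155. 152. 141.] [0.478 0.088 0.02 ]
top 136 [286. 194.] [19  9] rgb [138. 144. 150.] was [ 92. 111. 105.] [0.484 0.064 0.02 ]
top 164 [266. 197.] [21 11] rgb [135. 140. 147.] was [132. 111. 101.] [0.476 0.119 0.02 ]
top 169 [396. 208.] [24 11] rgb [ 64. 106.  84.] was [62. 42. 29.] [ 0.439 -0.226  0.02 ]
top 192 [413. 223.] [10 22] rgb [174. 112.  80.] was [96. 64. 44.] [ 0.4  -0.27  0.02]
boxcorner 0.9 0.25 -0.25
tin 0.58 1.5 0.25
cap 0.36 7.25 -15.0
chis 0.99 0.0 0.0
```

Both views put green at (0.44, -0.24) and red at (0.40, -0.27), well inside the box. One last check from the top camera covers the tube and the bystanders.

```bash
python3 - <<'E'
from plant import r
from h import *
a=cv2.imread('pics/top0.png');b=r.snapshot('top')['image'][:,:,::-1].copy()
for n,(x0,x1,y0,y1) in dict(rearcollar=(246,257,188,212),mouthcollar=(292,306,180,204),box=(366,443,172,248),tin=(352,378,152,178),cap=(314,338,155,180),sand=(398,440,150,174),tape=(203,245,205,246)).items():
    R=cv2.matchTemplate(cv2.resize(b[y0-12:y1+12,x0-12:x1+12],None,fx=4,fy=4),cv2.resize(a[y0:y1,x0:x1],None,fx=4,fy=4),cv2.TM_CCOEFF_NORMED);_,v,_,p=cv2.minMaxLoc(R);print(n,round(v,2),p[0]/4-12,p[1]/4-12)
s=r.get_state();print(s['clock'],s['contact_force'].round(1),np.abs(s['qd']).max())
E
```

```text
rearcollar 0.97 0.5 0.25
mouthcollar 0.91 0.5 0.5
box 0.93 0.25 0.0
tin 0.99 0.0 0.0
cap 0.98 0.0 0.25
sand 0.98 0.0 -0.25
tape 0.51 0.0 0.25
33.2 [-0.8  0.2  0.5] 0.026562855905656258
```

```bash
python3 -c "
from plant import r
print(r.finish_job())"
```

```text
the job is handed in; nothing more can be done
None
```

Both sticks are in the box, the empty tube is lying flat on the table and released, and the job is handed in at about 33 s. One force reading may have broken the 120 N wrist limit.

**What I did:** I gripped the tube, tipped it about 40° and knocked the rim on the box's near edge. The green stick stalled partway because its nose was hitting the wall. I changed to about 33° with the rim landing on top of the wall, and two more knocks freed it. I then moved the mouth over the box, both sticks dropped in, and I laid the tube back about where it had been.

**Last checks:**
- **Sticks:** two camera views put green at about (0.44, -0.24) and red at about (0.40, -0.27), inside the box.
- **Tube:** both collars are within 0.5 pixel of where they were when it first lay flat. The tilt was not measured separately.
- **Other things:** box, tin, cap and sanding block moved no more than 0.25 pixel. The tape showed no shift either, but its match was weak (0.51), probably because the arm hid part of it.

**What failed or disagreed:**
- **Wrist force:** at one hard knock the reading was about 125 N (x, y, z: -13, 42, 118), over the 120 N limit. A later one read about 118 N, and the peaks of most other knocks were never read. The first may count as a failure; no verdict was reported.
- **Tool frame:** the real fingertips were about 37 mm short of where the description puts them, so the first grasp closed above the tube. I corrected for this from the wrist picture.
- **Grip:** the tube slid about 22 mm back through the jaws during the early knocks, until its front collar stopped it.
- **Weight:** with the tube empty, the weight reading (2.7–2.9 N, against 2.4 N expected) did not clearly show it, so I relied on the pictures.

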